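Press-check a brake lever on the bench

TASK

The front brake lever of the half handlebar held in the vise has just been rebuilt: with the fingers shut, press it slowly and smoothly in towards the grip with the backs of the fingers until it comes up solid against its stop, short of the bar, and keep it there for two seconds. Then follow it slowly back out, never letting it snap back, until it rests fully out, and take the fingers clear. Touch only the lever, never take it between the fingers or hold the grip, don't force it once it is solid, and leave the tools and parts lying around where they are.

Things in the scene. Friction and masses are not known exactly. Their poses are not given: they have to be found in the camera images.
- vise: grey bench vise fixed to the table, 90 mm wide jaws, top 150 mm above the table; origin on the table under the middle of the jaws. z up, y along the jaws and the clamped bar towards the grip, x from the lever over the bar. Its place and yaw vary
- halfbar: right half handlebar, level in the jaws; axes as the vise's, origin on the bar axis between the jaws, 140 mm up. 22 mm tube, clamp ring at y = -88 mm, black rubber grip (33 mm diameter) at y = 140 to 260 mm, end weight to y = 282. Master cylinder with box-shaped fluid reservoir at y = 50 to 130, x = -65 to 17 mm, up to 49 mm above the axis
- grip_middle (a point): point on the bar axis at the middle of the rubber grip; axes as the halfbar's
- press_point (a point): where to press: mid-line of the lever blade, 115 mm from its pivot, 43 mm short of the 18 mm ball at its end, 140 mm up, about 80 mm from the bar axis at rest. Bare aluminium blade 9 mm thick (x), 14 mm high (z), nearly straight from 45 mm inward of here to the ball. Axes turn with the lever: x towards the bar (press this way), y outward along the blade, z up
- brake_lever (a joint): lever angle on its upright pivot (x -45, y 115 mm of the halfbar): 0 rad at rest fully out, grows as pressed towards the grip, rigid stop at 0.26 (30 mm at the press point; ball end then 11 to 24 mm off the grip). Return spring: 1.5 N at the press point at rest to 6 N at the stop; let go, it snaps back. A stiff reach adjuster puts the blade 6 mm out to 3 mm in, each time anew
- clutch_bar: left-hand half handlebar with its clutch lever lying loose on the table, about 400 mm long and 125 mm wide, 46 mm high; not the one to test. Origin on the table under the bar, y along the bar
- fluid_bottle: closed bottle, 64 mm diameter, 150 mm tall, standing beyond the end of the grip; origin at its foot
- spanner: 160 mm spanner lying on the table in front of the lever; origin at its underside
- socket: 22 mm diameter socket, 32 mm tall, standing on the table behind the grip; origin at its foot
- screwdriver: 200 mm screwdriver lying on the table behind the grip; origin at its underside
- grease_tub: round tub, 80 mm diameter, 75 mm tall; origin at its foot
- tray: steel tray 160 x 110 x 30 mm on the table; origin under its middle
- banjo_bolt: small bolt standing head down in the tray; origin at its foot
- vise_body: the upper part of the vise (jaws, slide, screw and sliding handle), fixed on its base, same origin and axes; it reaches 135 mm to +x and 210 mm to -x, up to 150 mm above the table

How it is judged:
By the outcome, as a careful person would: the job done as asked, in the order asked, and still so for the second after the job is handed in, with the robot touching nothing.
It also fails if it takes over 42 s, if anything falls off the work surface, if the arm or the gripper's body presses on something with over 40 N, if the wrist force passes 120 N, or if a joint passes its speed limit or range.

ROBOT

A 6-joint arm with a two-finger parallel gripper is mounted at the origin on the work surface. World frame = base frame: x ahead of the robot, y to its left, z up, the work surface at z = 0. Lengths are in m, angles in rad, forces in N, time in s.
With the tool pointing down it reaches from about 0.3 to 0.75 m from the base axis. Payload 8.5 kg.
Tool frame: the origin (TCP) lies on the centre line of the jaws, within the pads' length; the fingertips stand 11 mm ahead of it and the grasp point (between the pads) lies 8 mm behind it (arm.nose_length is the distance from the TCP to the fingertips, in m); z points along the fingers, y is the line along which they close (so a half turn about z gives the same grasp; the last joint's range is limited). The gripper opens to 85 mm and grips with 20 to 120 N. Pads are 22 mm wide; open, the fingers measure 114 mm over their backs; the gripper's body (76 mm by 85 mm) begins 54 mm behind the grasp point. The pads swing forward as they close: fully open they stand 13 mm farther back than shut.
Start: joints at [0.934, 0.381, 1.297, -0, 1.464, -0.215], TCP at [0.225, 0.502, 0.242] pointing down, gripper open.
Joint ranges: [-3.11, 3.11], [-0.89, 2.33], [0.22, 2.48], [-1.42, 4.56], [0.17, 2.85], [-2.88, 2.88]. Speed limits (rad/s): [2.39, 2.39, 3.14, 3.14, 3.14, 3.14].

INTERFACE

Orientations are given as [roll, pitch, yaw] about the fixed x, y, z axes, in that order (R = Rz(yaw) Ry(pitch) Rx(roll)).
In Python, from rig import arm, eyes, job_done gives the robot as it stands. The module is installed in compiled form; this text tells all that it offers.
- The arm moves only by the tool move_arm, never from a script. Its argument "increments" is a list of rows, each a list of 4 numbers: the shift along the tool's x, y, z in units of 30 mm (1.0 is 30 mm), then the turn about the tool's z in units of 8 degrees (1.0 is 8 degrees). A call has exactly 5 rows; each row shifts and turns the commanded pose from where the row before left it, along the tool's axes as they then stand; what a row does not reach is not made up. A row lasts 1/8 s, in which the tool goes at most 62.5 mm and 10.7 degrees, less where a joint would pass 70% of its speed; a pose out of reach is approached as far as the arm can. A call is refused whole if a number of a shift passes 1 or a number of a turn 1, either way. A call with a gripper value outside its range is refused whole. "fingers" is the opening, from 0 (shut) to 1 (fully open), set as the call begins (left out, the last holds). The fingers move at their own pace and stop on an object; "grip_force" is the grip in N (left out, the last holds). Time passes only in rows, so rows that do not move let the fingers close, or fill a call up. It gives the time, the measured TCP pose, the force, the opening and the grip force at its end, in the units of the state.
- arm.read_state(): the state, without advancing time (a new reading comes with each control period).
- eyes.read_camera(name): name is "scene" or "top"; returns the picture (384x512x3 uint8, red, green, blue); there is no depth.
- eyes.camera_info(name): a dict with "mtx" (3x3 intrinsics, pixels), "world_from_camera" (4x4, takes a point from camera to world coordinates). Camera axes: x right, y down, z forward; pixel columns grow to the right and rows downward; lengths in m; the calibration is good to about 2 mm. A picture is of the moment at which its call begins. camera_info takes no time and is no camera call.
- job_done(): hands the job in; it is judged then, once.
The state is a dict: "t": time; "q": joint angles; "qvel": joint speeds; "tau": joint torques, N m; "tool_pos": TCP position; "tcp_rot": TCP orientation; "contact_force": force on the tool from outside, world axes, zero at the start; "wrist_torque": the same for the moment, N m; "gripper_width": finger opening in m; "finger_force": force on a finger pad.
Only numpy, scipy, OpenCV 4.12 (cv2) and the standard library are available. Lean on these libraries where they do the work, as an engineer would, in place of code of your own. Each camera call takes 0.05 s, during which the arm holds its last target. There are 200 camera calls.

## Working session

There is one attempt and no reset: what is moved stays moved. The work goes in short steps, Python scripts to look and compute and a tool call to move; the robot and the scene stay as the last step left them, time stands still between calls to the robot, and variables do not carry over. Pictures are saved under pics/ and viewed, at most 10 in all, crops included, and the job is handed in when it is done.

Besides the shell and the picture viewer there is one more tool, called after "Emit:" as name(argument=value, ...) on one line, values as JSON. move_arm: Moves the arm, as the interface text tells. Its arguments: {"type":"object","properties":{"increments":{"type":"array"},"fingers":{"type":"number"},"grip_force":{"type":"number"}},"required":["increments"]}

```bash
mkdir -p pics
python3 - <<'E'
from rig import arm, eyes
import cv2
for n in("scene","top"):
    im=eyes.read_camera(n); cv2.imwrite(f"pics/{n}0.png",im[:,:,::-1])
    c=eyes.camera_info(n); print(n,c["mtx"].round(1).tolist(),c["world_from_camera"].round(3).tolist())
s=arm.read_state();print(s);print(arm.nose_length)
E
```

```text
scene [[469.1, 0.0, 256.3], [0.0, 469.1, 192.9], [0.0, 0.0, 1.0]] [[0.198, 0.657, -0.727, 1.728], [0.98, -0.146, 0.135, -0.248], [-0.017, -0.739, -0.673, 1.2], [0.0, 0.0, 0.0, 1.0]]
top [[354.0, 0.0, 252.6], [0.0, 354.0, 193.8], [0.0, 0.0, 1.0]] [[-0.001, -0.991, 0.135, 0.388], [-1.0, -0.001, -0.015, -0.015], [0.015, -0.135, -0.991, 1.309], [0.0, 0.0, 0.0, 1.0]]
{'t': 0.1, 'q': array([ 9.33699298e-01,  3.81151545e-01,  1.29814739e+00, -4.42678778e-05,
        1.46361000e+00, -2.15280931e-01]), 'qvel': array([ 0.00038352, -0.0022431 , -0.00378279,  0.00035532, -0.00037714,
        0.0003555 ]), 'tau': array([ 3.94443501e-03, -4.49222875e+01, -2.31657940e+01, -1.08603695e-04,
        3.65739041e-03, -4.60348474e-05]), 'tool_pos': array([0.22503373, 0.50158841, 0.24177388]), 'tcp_rot': array([-3.14029735e+00, -2.38195737e-04,  2.71978117e+00]), 'contact_force': array([-0.04163895, -0.25915963,  0.27978769]), 'wrist_torque': array([0.02768515, 0.01550245, 0.01874055]), 'finger_force': 0.0, 'gripper_width': 0.08529224960202195}
0.011
```

View pics/scene0.png

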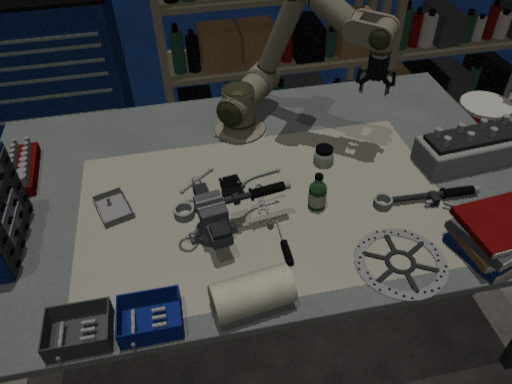

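View pics/top0.png

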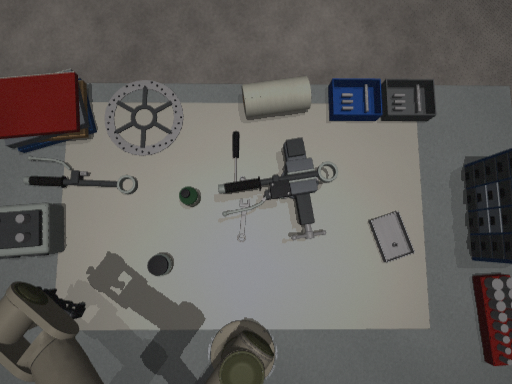

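The scene view shows the vise near (210,205), with the grip at (270,190) and the lever at about (262,175). In the top view the grip runs from (220,188) to (260,183) and the lever blade from about (225,213) to (265,200), with the spanner beneath it and the bottle at (190,196). I'll zoom in.

Run:
```python
import cv2
a=cv2.imread("pics/top0.png")[165:250,180:310]; cv2.imwrite("pics/topc.png",cv2.resize(a,None,fx=6,fy=6,interpolation=cv2.INTER_CUBIC))
a=cv2.imread("pics/scene0.png")[155:255,165:300]; cv2.imwrite("pics/scenec.png",cv2.resize(a,None,fx=5.9,fy=5.9,interpolation=cv2.INTER_CUBIC))
```

```text
(no output)
```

View pics/topc.png

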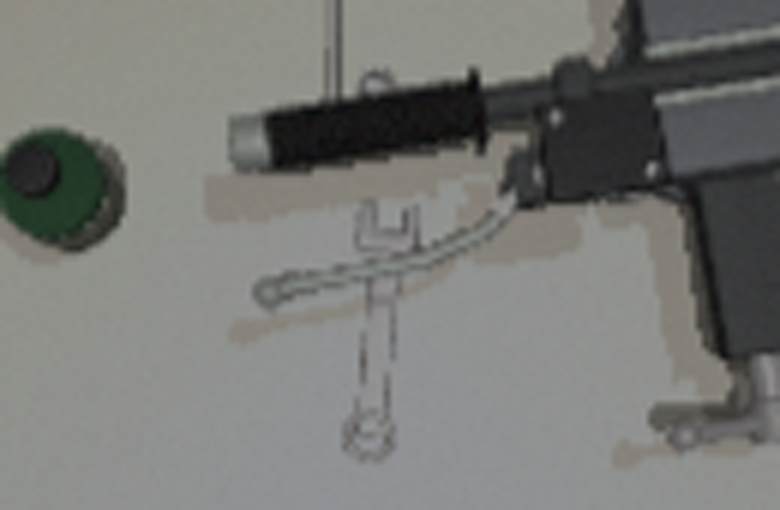

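View pics/scenec.png

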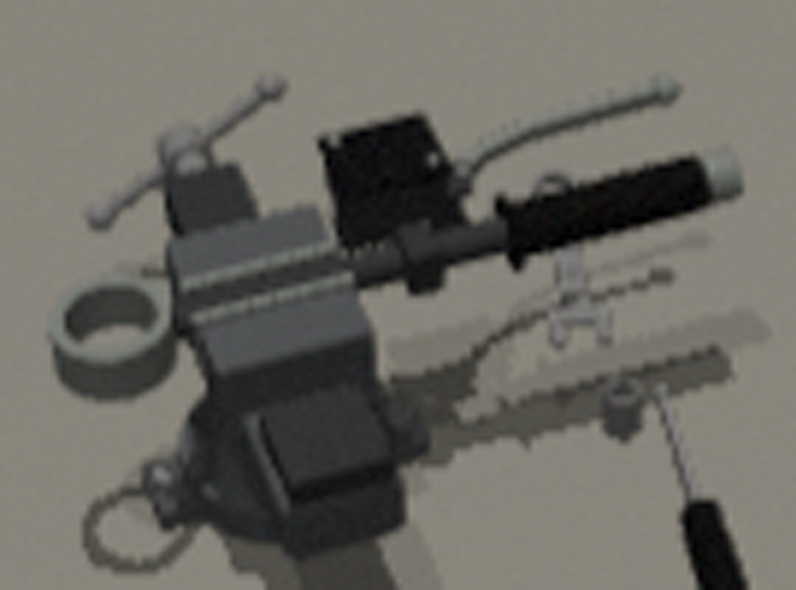

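The crops show the lever ball at top (225,213.6) and scene (278,170.2). The end weight is at top (221.5,188.6) and scene (288,184), and the blade runs fairly straight from the ball inward. The spanner lies on the table below it. Next I'll triangulate.

```bash
cat > h.py <<'E'
import numpy as np
from rig import eyes
def ray(n,u,v):
    c=eyes.camera_info(n);T=c["world_from_camera"];d=T[:3,:3]@np.linalg.solve(c["mtx"],[u,v,1.]);return T[:3,3],d/np.linalg.norm(d)
def plane(n,u,v,z):
    o,d=ray(n,u,v);return o+d*(z-o[2])/d[2]
def tri(a,b):
    o1,d1=ray("top",*a);o2,d2=ray("scene",*b)
    t=np.linalg.lstsq(np.c_[d1,-d2],o2-o1,rcond=None)[0];p,q=o1+d1*t[0],o2+d2*t[1];return (p+q)/2,np.linalg.norm(p-q)
def tc(x,y):return ((x+.5)/6-.5+180,(y+.5)/6-.5+165)
def sc(x,y):return ((x+.5)/5.9-.5+165,(y+.5)/5.9-.5+155)
E
python3 - <<'E'
from h import *
np.set_printoptions(precision=4,suppress=True)
print("ball",tri(tc(270,292),sc(667,90)))
print("end",tri(tc(250,142),sc(727,172)))
print("flange",tri(tc(477,112),sc(515,233)))
print("bottle cap",plane("top",*tc(32,167),.15))
im=eyes.read_camera("top").astype(int)
# blade midline: brightest-low-saturation rows along columns, within band
for x,y in((270,292),(320,282),(380,267),(440,253),(490,228)): print("blade top",plane("top",*tc(x,y),.14))
for x,y in((667,90),(600,104),(540,121),(490,150)): print("blade scene",plane("scene",*sc(x,y),.14))
for z,xs in((.14,((250,142),(275,138),(480,112))),): 
  for p in xs: print("bar top",plane("top",*tc(*p),z))
for p in ((727,172),(705,178),(515,233)): print("bar scene",plane("scene",*sc(*p),.14))
E
```

```text
ball (array([0.4818, 0.0611, 0.1416]), np.float64(0.0022432598836793103))
end (array([0.5652, 0.0748, 0.1446]), np.float64(0.006321782626173214))
flange (array([ 0.583 , -0.0524,  0.1382]), np.float64(0.003910270686483371))
bottle cap [0.5497 0.1907 0.15  ]
blade top [0.4817 0.0601 0.14  ]
blade top [0.4873 0.0326 0.14  ]
blade top [ 0.4956 -0.0004  0.14  ]
blade top [ 0.5033 -0.0336  0.14  ]
blade top [ 0.5173 -0.0613  0.14  ]
blade scene [0.4801 0.0627 0.14  ]
blade scene [0.4841 0.0206 0.14  ]
blade scene [ 0.4917 -0.0175  0.14  ]
blade scene [ 0.5112 -0.0514  0.14  ]
bar top [0.5652 0.072  0.14  ]
bar top [0.5675 0.0581 0.14  ]
bar top [ 0.5823 -0.056   0.14  ]
bar scene [0.5604 0.0794 0.14  ]
bar scene [0.5627 0.0657 0.14  ]
bar scene [ 0.5852 -0.0508  0.14  ]
```

Emit:
move_arm(increments=[[-0.5, -0.45, 0, 0], [-1, -0.9, 0, 0], [-1, -0.9, 0, 0], [-1, -0.9, 0, 0], [-1, -0.9, 0, 0]], fingers=0, grip_force=30)

```text
t: 0.78
tool_pos: [0.2989, 0.3335, 0.2423]
tcp_rot: [-3.141, 0.0, 2.719]
contact_force: [1.0, 0.4, 0.6]
gripper_width: -0.0002
finger_force: 0.0
```

Emit:
move_arm(increments=[[-1, -0.9, 0, 0], [-1, -0.9, 0, 0], [-1, -0.9, 0, 0], [-1, -0.9, 0, 0], [-1, -0.9, 0, 0]])

```text
t: 1.4
tool_pos: [0.38, 0.149, 0.2423]
tcp_rot: [-3.141, 0.0, 2.719]
contact_force: [0.8, 0.9, 1.1]
gripper_width: 0.0001
finger_force: 0.0
```

Emit:
move_arm(increments=[[-1, -0.9, 0, 0], [-1, -0.9, 0, 0], [-0.6, -0.5, 0, 0], [0, 0, 0, 1], [0, 0, 0, 1]])

```text
t: 2.02
tool_pos: [0.4225, 0.0552, 0.2422]
tcp_rot: [-3.141, -0.0, 2.435]
contact_force: [1.1, 0.8, 0.0]
gripper_width: 0.0
finger_force: 0.0
```

Emit:
move_arm(increments=[[0, 0, 0, 1], [0, 0, 0, 1], [0, 0, 0, 1], [0, 0, 0, 1], [0, 0, 0, 0.95]])

```text
t: 2.65
tool_pos: [0.4223, 0.0555, 0.2423]
tcp_rot: [-3.141, 0.0, 1.744]
contact_force: [0.5, -0.1, -0.5]
gripper_width: 0.0003
finger_force: 0.0
```

Emit:
move_arm(increments=[[-0.8, 0, 0, 0], [-0.8, 0, 0.5, 0], [0, 0, 1, 0], [0, 0, 1, 0], [0, 0, 1, 0]])

```text
t: 3.28
tool_pos: [0.4308, 0.0083, 0.1365]
tcp_rot: [3.142, 0.0, 1.749]
contact_force: [-0.1, -0.7, -0.1]
gripper_width: 0.0001
finger_force: 0.0
```

Run:
```python
from rig import arm,eyes
import cv2
s=arm.read_state();print(s['t'],s['tool_pos'],s['tcp_rot'],s['contact_force'])
a=eyes.read_camera("top")[150:250,180:310,::-1]; b=eyes.read_camera("scene")[140:240,185:315,::-1]
cv2.imwrite("pics/p2.png",cv2.vconcat([cv2.resize(x,(390,300),interpolation=cv2.INTER_CUBIC) for x in(a,b)]))
```

```text
3.275 [0.43082562 0.00827611 0.13653534] [3.14151519e+00 2.67873008e-04 1.74876784e+00] [-0.09062999 -0.66878108 -0.10419558]
```

View pics/p2.png

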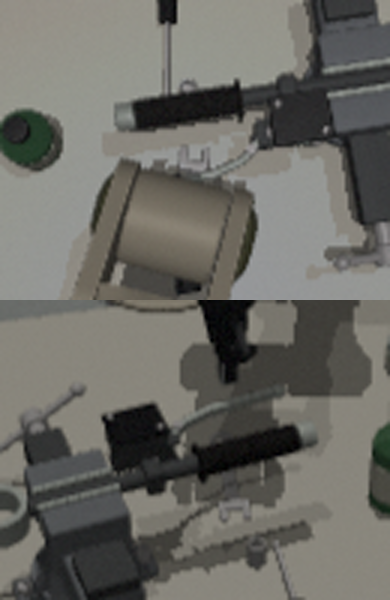

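The fingers hang shut in front of the lever and level with the press point; in the scene view the tips are at about (230,375) in the crop, with the blade beyond them. Now I'll approach.

Emit:
move_arm(increments=[[0, 0.3, 0, 0], [0, 0.3, 0, 0], [0, 0.2, 0, 0], [0, 0.1, 0, 0], [0, 0, 0, 0]])

```text
t: 4.0
tool_pos: [0.4583, 0.0138, 0.1374]
tcp_rot: [3.142, 0.0, 1.75]
contact_force: [-0.3, 0.2, 0.4]
gripper_width: -0.0001
finger_force: 0.0
```

Emit:
move_arm(increments=[[0, 0.03, 0, 0], [0, 0.03, 0, 0], [0, 0.03, 0, 0], [0, 0.03, 0, 0], [0, 0.03, 0, 0]])

```text
t: 4.62
tool_pos: [0.4627, 0.0146, 0.1373]
tcp_rot: [-3.142, -0.0, 1.749]
contact_force: [-0.4, 0.3, 0.6]
gripper_width: -0.0
finger_force: 0.0
```

Emit:
move_arm(increments=[[0, 0.03, 0, 0], [0, 0.03, 0, 0], [0, 0.03, 0, 0], [0, 0.03, 0, 0], [0, 0.03, 0, 0]])

```text
t: 5.25
tool_pos: [0.4671, 0.0154, 0.1373]
tcp_rot: [3.142, -0.0, 1.749]
contact_force: [-0.6, 0.7, 0.7]
gripper_width: 0.0
finger_force: 0.0
```

Emit:
move_arm(increments=[[0, 0.03, 0, 0], [0, 0.03, 0, 0], [0, 0.03, 0, 0], [0, 0.03, 0, 0], [0, 0.03, 0, 0]])

```text
t: 5.88
tool_pos: [0.4713, 0.0162, 0.1373]
tcp_rot: [-3.141, -0.0, 1.749]
contact_force: [-2.4, -0.4, -0.2]
gripper_width: 0.0001
finger_force: 0.9
```

Contact came where predicted, at TCP x of about 0.469. Now I'll follow the lever's arc, turning with it.

Emit:
move_arm(increments=[[0.025, 0.03, 0, 0.06], [0.025, 0.03, 0, 0.06], [0.025, 0.03, 0, 0.06], [0.025, 0.03, 0, 0.06], [0.025, 0.03, 0, 0.06]])

```text
t: 6.5
tool_pos: [0.4753, 0.0206, 0.1373]
tcp_rot: [-3.141, 0.0, 1.707]
contact_force: [-1.8, -1.5, -0.2]
gripper_width: 0.0001
finger_force: 1.0
```

Emit:
move_arm(increments=[[0.025, 0.03, 0, 0.06], [0.025, 0.03, 0, 0.06], [0.025, 0.03, 0, 0.06], [0.025, 0.03, 0, 0.06], [0.025, 0.03, 0, 0.06]])

```text
t: 7.12
tool_pos: [0.4793, 0.0249, 0.1373]
tcp_rot: [-3.141, 0.0, 1.665]
contact_force: [-2.3, -1.6, -0.2]
gripper_width: 0.0002
finger_force: 1.2
```

Emit:
move_arm(increments=[[0.025, 0.03, 0, 0.06], [0.025, 0.03, 0, 0.06], [0.025, 0.03, 0, 0.06], [0.025, 0.03, 0, 0.06], [0.025, 0.03, 0, 0.06]])

```text
t: 7.75
tool_pos: [0.4835, 0.029, 0.1373]
tcp_rot: [-3.141, 0.0, 1.623]
contact_force: [-2.9, -2.2, 0.6]
gripper_width: 0.0001
finger_force: 1.4
```

Emit:
move_arm(increments=[[0.025, 0.03, 0, 0.06], [0.025, 0.03, 0, 0.06], [0.025, 0.03, 0, 0.06], [0.025, 0.03, 0, 0.06], [0.025, 0.03, 0, 0.06]])

```text
t: 8.38
tool_pos: [0.4879, 0.0329, 0.1373]
tcp_rot: [-3.141, 0.0, 1.581]
contact_force: [-3.6, -2.6, 0.4]
gripper_width: 0.0002
finger_force: 1.7
```

Emit:
move_arm(increments=[[0.018, 0.03, 0, 0.06], [0.018, 0.03, 0, 0.06], [0.018, 0.03, 0, 0.06], [0.018, 0.025, 0, 0.06], [0.018, 0.025, 0, 0.06]])

```text
t: 9.0
tool_pos: [0.4921, 0.0355, 0.1373]
tcp_rot: [-3.141, 0.0, 1.539]
contact_force: [-4.7, -2.3, 0.9]
gripper_width: -0.0002
finger_force: 1.9
```

Emit:
move_arm(increments=[[0.01, 0.015, 0, 0.03], [0.01, 0.015, 0, 0.03], [0.01, 0.015, 0, 0.03], [0.01, 0.015, 0, 0.03], [0.01, 0.015, 0, 0.03]])

```text
t: 9.62
tool_pos: [0.4944, 0.0369, 0.1373]
tcp_rot: [-3.142, 0.0, 1.519]
contact_force: [-3.6, -3.4, 0.3]
gripper_width: 0.0001
finger_force: 2.0
```

Emit:
move_arm(increments=[[0.008, 0.02, 0, 0.03], [0.008, 0.02, 0, 0.03], [0.008, 0.02, 0, 0.03], [0.008, 0.02, 0, 0.03], [0.008, 0.02, 0, 0.03]])

```text
t: 10.25
tool_pos: [0.4974, 0.038, 0.1373]
tcp_rot: [-3.141, -0.0, 1.498]
contact_force: [-4.5, -2.5, 1.1]
gripper_width: 0.0001
finger_force: 2.2
```

Emit:
move_arm(increments=[[0.003, 0.015, 0, 0.01], [0.003, 0.015, 0, 0.01], [0.003, 0.015, 0, 0.01], [0.003, 0.01, 0, 0], [0.003, 0.01, 0, 0]])

```text
t: 10.88
tool_pos: [0.4993, 0.0385, 0.1373]
tcp_rot: [-3.141, -0.0, 1.494]
contact_force: [-5.9, -0.7, 0.9]
gripper_width: -0.0001
finger_force: 2.5
```

Emit:
move_arm(increments=[[0, 0.01, 0, 0], [0, 0.01, 0, 0], [0, 0.01, 0, 0], [0, 0.01, 0, 0], [0, 0.01, 0, 0]])

```text
t: 11.5
tool_pos: [0.5005, 0.0387, 0.1372]
tcp_rot: [-3.14, -0.001, 1.494]
contact_force: [-5.7, 1.5, 1.3]
gripper_width: 0.0001
finger_force: 2.9
```

Run:
```python
from rig import arm,eyes
import cv2
s=arm.read_state();print(s['t'],s['tool_pos'],s['contact_force'],s['finger_force'])
a=eyes.read_camera("top")[150:250,180:310,::-1]; b=eyes.read_camera("scene")[140:240,185:315,::-1]
cv2.imwrite("pics/p3.png",cv2.vconcat([cv2.resize(x,(390,300),interpolation=cv2.INTER_CUBIC) for x in(a,b)]))
```

```text
11.5 [0.50054102 0.03867232 0.13717891] [-5.67118389  1.53893543  1.2828375 ] 2.873566746711731
```

View pics/p3.png

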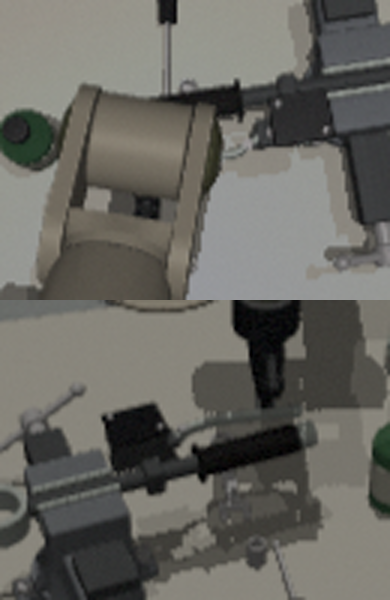

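In the scene crop the fingers push the blade at (268,402), with the ball at about (305,405) now close to the grip. The force hasn't jumped yet, so I'll continue in small steps.

Emit:
move_arm(increments=[[0, 0.01, 0, 0], [0, 0.01, 0, 0], [0, 0.01, 0, 0], [0, 0.01, 0, 0], [0, 0.01, 0, 0]])

```text
t: 12.22
tool_pos: [0.5018, 0.0389, 0.1371]
tcp_rot: [-3.14, -0.002, 1.494]
contact_force: [-6.6, 1.8, 0.7]
gripper_width: 0.0003
finger_force: 3.3
```

Emit:
move_arm(increments=[[0, 0.01, 0, 0], [0, 0.01, 0, 0], [0, 0.01, 0, 0], [0, 0.01, 0, 0], [0, 0.01, 0, 0]])

```text
t: 12.85
tool_pos: [0.5023, 0.039, 0.1368]
tcp_rot: [-3.137, -0.002, 1.494]
contact_force: [-9.5, 3.5, 0.3]
gripper_width: -0.0002
finger_force: 5.3
```

Emit:
move_arm(increments=[[0, 0.01, 0, 0], [0, 0.01, 0, 0], [0, 0.01, 0, 0], [0, 0, 0, 0], [0, 0, 0, 0]])

```text
t: 13.48
tool_pos: [0.5025, 0.039, 0.1366]
tcp_rot: [-3.135, -0.002, 1.494]
contact_force: [-12.1, 3.2, 2.4]
gripper_width: 0.0001
finger_force: 6.3
```

It's solid: the force has stepped up to 12 N while the tool has stopped advancing. Holding.

Emit:
move_arm(increments=[[0, 0, 0, 0], [0, 0, 0, 0], [0, 0, 0, 0], [0, 0, 0, 0], [0, 0, 0, 0]])

```text
t: 14.1
tool_pos: [0.5025, 0.039, 0.1366]
tcp_rot: [-3.135, -0.002, 1.494]
contact_force: [-12.5, 3.0, 0.6]
gripper_width: 0.0001
finger_force: 6.3
```

Emit:
move_arm(increments=[[0, 0, 0, 0], [0, 0, 0, 0], [0, 0, 0, 0], [0, 0, 0, 0], [0, 0, 0, 0]])

```text
t: 14.72
tool_pos: [0.5025, 0.039, 0.1366]
tcp_rot: [-3.135, -0.002, 1.494]
contact_force: [-12.6, 3.2, 1.0]
gripper_width: 0.0001
finger_force: 6.3
```

Emit:
move_arm(increments=[[0, 0, 0, 0], [0, 0, 0, 0], [0, 0, 0, 0], [0, 0, 0, 0], [0, 0, 0, 0]])

```text
t: 15.35
tool_pos: [0.5025, 0.039, 0.1366]
tcp_rot: [-3.135, -0.002, 1.494]
contact_force: [-12.6, 3.0, 2.8]
gripper_width: 0.0001
finger_force: 6.3
```

Emit:
move_arm(increments=[[0, 0, 0, 0], [0, 0, 0, 0], [0, 0, 0, 0], [0, 0, 0, 0], [0, 0, 0, 0]])

```text
t: 15.98
tool_pos: [0.5025, 0.039, 0.1366]
tcp_rot: [-3.135, -0.002, 1.494]
contact_force: [-13.4, 3.1, 2.0]
gripper_width: -0.0001
finger_force: 6.3
```

Emit:
move_arm(increments=[[0, -0.02, 0, 0], [0, -0.03, 0, 0], [0, -0.03, 0, 0], [0, -0.03, 0, 0], [0, -0.03, 0, 0]])

```text
t: 16.6
tool_pos: [0.5003, 0.0387, 0.1372]
tcp_rot: [-3.141, -0.001, 1.494]
contact_force: [-5.6, -0.1, -0.7]
gripper_width: -0.0001
finger_force: 2.5
```

Emit:
move_arm(increments=[[-0.008, -0.03, 0, -0.05], [-0.008, -0.03, 0, -0.05], [-0.008, -0.03, 0, -0.05], [-0.008, -0.03, 0, -0.05], [-0.008, -0.03, 0, -0.05]])

```text
t: 17.23
tool_pos: [0.4961, 0.0371, 0.1374]
tcp_rot: [3.141, 0.0, 1.529]
contact_force: [-4.5, -1.3, 0.3]
gripper_width: 0.0004
finger_force: 2.1
```

Emit:
move_arm(increments=[[-0.018, -0.03, 0, -0.06], [-0.018, -0.03, 0, -0.06], [-0.018, -0.03, 0, -0.06], [-0.018, -0.03, 0, -0.06], [-0.018, -0.03, 0, -0.06]])

```text
t: 17.85
tool_pos: [0.4913, 0.035, 0.1373]
tcp_rot: [-3.141, -0.001, 1.571]
contact_force: [-4.4, 3.1, 0.4]
gripper_width: -0.0001
finger_force: 2.5
```

Emit:
move_arm(increments=[[-0.025, -0.03, 0, -0.06], [-0.025, -0.03, 0, -0.06], [-0.025, -0.03, 0, -0.06], [-0.025, -0.03, 0, -0.06], [-0.025, -0.03, 0, -0.06]])

```text
t: 18.48
tool_pos: [0.4869, 0.0312, 0.1373]
tcp_rot: [-3.141, -0.001, 1.613]
contact_force: [-5.0, 2.9, 0.4]
gripper_width: -0.0003
finger_force: 2.3
```

Emit:
move_arm(increments=[[-0.025, -0.03, 0, -0.06], [-0.025, -0.03, 0, -0.06], [-0.025, -0.03, 0, -0.06], [-0.025, -0.03, 0, -0.06], [-0.025, -0.03, 0, -0.06]])

```text
t: 19.1
tool_pos: [0.4827, 0.027, 0.1373]
tcp_rot: [3.142, -0.0, 1.655]
contact_force: [-4.0, 2.2, -0.4]
gripper_width: -0.0002
finger_force: 1.9
```

Emit:
move_arm(increments=[[-0.022, -0.03, 0, -0.06], [-0.022, -0.03, 0, -0.06], [-0.022, -0.03, 0, -0.06], [-0.022, -0.03, 0, -0.06], [-0.022, -0.03, 0, -0.06]])

```text
t: 19.73
tool_pos: [0.4787, 0.023, 0.1374]
tcp_rot: [3.141, 0.0, 1.697]
contact_force: [-3.7, 1.9, 0.4]
gripper_width: -0.0004
finger_force: 1.6
```

Emit:
move_arm(increments=[[-0.022, -0.03, 0, -0.06], [-0.022, -0.03, 0, -0.06], [-0.022, -0.03, 0, -0.06], [-0.022, -0.03, 0, -0.06], [-0.022, -0.03, 0, -0.06]])

```text
t: 20.35
tool_pos: [0.4747, 0.0191, 0.1374]
tcp_rot: [3.141, 0.0, 1.739]
contact_force: [-1.9, 1.7, -1.1]
gripper_width: 0.0001
finger_force: 1.2
```

Emit:
move_arm(increments=[[-0.01, -0.02, 0, -0.02], [-0.01, -0.02, 0, -0.02], [-0.01, -0.02, 0, -0.02], [-0.01, -0.02, 0, -0.02], [-0.01, -0.02, 0, -0.02]])

```text
t: 20.98
tool_pos: [0.472, 0.0171, 0.1373]
tcp_rot: [3.141, 0.0, 1.752]
contact_force: [-2.5, 1.5, 0.2]
gripper_width: -0.0003
finger_force: 0.9
```

Emit:
move_arm(increments=[[0, -0.02, 0, 0], [0, -0.02, 0, 0], [0, -0.02, 0, 0], [0, -0.02, 0, 0], [0, -0.02, 0, 0]])

```text
t: 21.6
tool_pos: [0.4691, 0.0166, 0.1374]
tcp_rot: [3.141, 0.0, 1.752]
contact_force: [0.8, -0.7, 1.6]
gripper_width: 0.0002
finger_force: 0.0
```

Contact was lost gently at the rest position. I'll withdraw slowly, then clear.

Emit:
move_arm(increments=[[0, -0.03, 0, 0], [0, -0.03, 0, 0], [0, -0.03, 0, 0], [0, -0.05, 0, 0], [0, -0.1, 0, 0]])

```text
t: 22.22
tool_pos: [0.4618, 0.0153, 0.1373]
tcp_rot: [3.142, 0.0, 1.752]
contact_force: [-0.1, -0.5, 0.4]
gripper_width: -0.0
finger_force: 0.0
```

Emit:
move_arm(increments=[[0, -0.3, 0, 0], [0, -0.4, 0, 0], [0, -0.5, 0, 0], [0, -0.3, -0.4, 0], [0, 0, -0.8, 0]])

```text
t: 22.85
tool_pos: [0.4165, 0.0072, 0.1741]
tcp_rot: [-3.14, -0.001, 1.752]
contact_force: [0.8, -0.3, 0.0]
gripper_width: 0.0001
finger_force: 0.0
```

Emit:
move_arm(increments=[[0, -0.5, -1, 0], [0, -1, -1, 0], [0, -1, 0, 0], [0, -0.3, 0, 0], [0, 0, 0, 0]])

```text
t: 23.48
tool_pos: [0.3351, -0.008, 0.2337]
tcp_rot: [3.141, 0.0, 1.751]
contact_force: [-0.1, -0.2, -0.0]
gripper_width: 0.0
finger_force: 0.0
```

Run:
```python
from rig import arm,eyes
import cv2
s=arm.read_state();print(s['t'],s['tool_pos'],s['contact_force'],abs(s['qvel']).max())
a=eyes.read_camera("top")[165:250,180:310,::-1]; b=eyes.read_camera("scene")[155:255,165:300,::-1]
a0=cv2.imread("pics/top0.png")[165:250,180:310]; b0=cv2.imread("pics/scene0.png")[155:255,165:300]
r=lambda x:cv2.resize(x,(390,290),interpolation=cv2.INTER_CUBIC)
cv2.imwrite("pics/p4.png",cv2.vconcat([cv2.hconcat([r(a0),r(a)]),cv2.hconcat([r(b0),r(b)])]))
```

```text
23.475 [ 0.33510598 -0.00803771  0.23367888] [-0.06047193 -0.16632408 -0.00902362] 0.02798670108131915
```

View pics/p4.png

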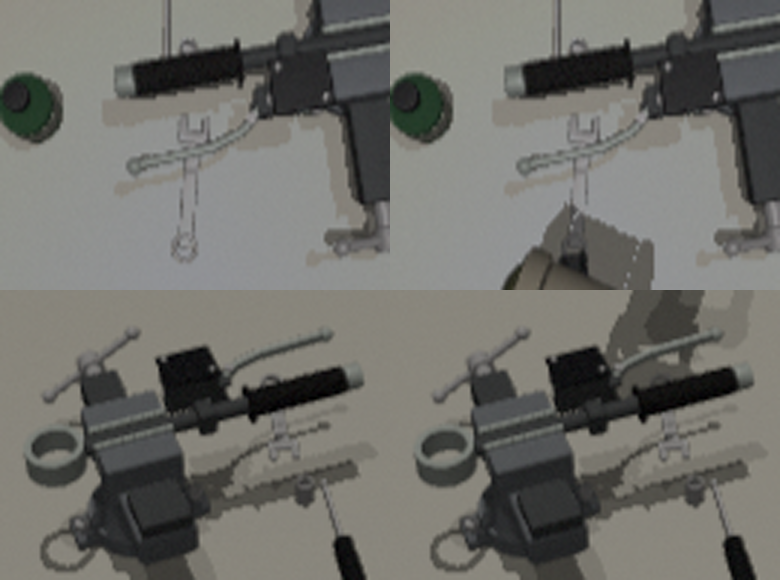

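The before and after views match: the ball is at (135,165) before and (525,165), i.e. 135 plus the 390 offset, after. The lever is fully out, nothing else has moved, and the fingers are clear.

```bash
python3 -c "
from rig import job_done
print(job_done())"
```

```text
the job is handed in; nothing more can be done
None
```

I pressed the brake lever to its solid stop at about 12–13 N, held it there about 2.5 s, and followed it slowly back to fully out; the fingers are clear, nothing else looks moved, and I handed the job in at about 23.6 s (no verdict was returned).

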